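Clear the parts-washer lid and hold it open

TASK

The magnetic parts dish has been left standing on the hinged lid of the bench parts washer. Slide it sideways, without lifting or tipping it, onto the yellow ring on the draining board beside the lid; then raise the lid by its black front grip and hold it 45 degrees open, level with the red mark on the scale beside it. The lid falls shut by itself, so finish while still holding it there steadily with the gripper's fingers; leave the dish centred on the ring and the other things on the bench undisturbed.

Things in the scene. Friction and masses are not known exactly. Their poses are not given: they have to be found in the camera images.
- washer: fixed bench parts washer: blue tank 160 (x) by 360 (y) by 85 mm high; origin at the centre of its underside. Its +x points to its back, +y to the lid end (left), z up. Steel lid over y = +11..+177 mm, steel draining board over y = -180..+9 mm, tops level at z = 85 mm (board 0.5 mm lower): things slide across the seam. Small drain tap low on the front (below z = 50 mm) at y = -130 mm
- mark (a point): middle of the red mark at 45 degrees on the small upright angle scale standing out 25 mm from the lid end of the washer (washer y = +202..+208 mm, x = 0..+75 mm): an arc of 60 mm radius about the hinge, highest point of the scale 140 mm above the bench
- ring (a point): centre of the yellow ring (152 mm across) painted on the draining board, on the board's top surface; x, y, z axes as the washer's
- hinge (a point): middle of the lid's hinge axis at the back edge of the lid; the axis lies along the washer's y
- lid (a joint): lid angle, rad: 0 shut, grows as the front edge rises, stop at 1.3; the lid, a steel plate 155 mm from hinge to front edge, 166 mm wide, 6 mm thick, about 0.38 kg, has no stay and falls shut from any angle
- grip (a point): centre of the lid's black grip: a round bar of 22 mm diameter, 26 mm long along the washer's y with flat ends, on a stem 16 mm wide, 35 mm in front of the lid's front edge and 190 mm from the hinge axis; free space all round. It can be pinched over its flat ends from above, and turns between the fingers as the lid rises
- dish: round grey parts dish with bits of hardware in it (fixed in it), 145 mm across the flared rim at its top, 35 mm high, foot 84 mm across, about 0.28 kg; origin at the centre of its underside, z up. The rim is the widest part and can be pushed from the side
- grease: yellow grease tub with a black lid, 82 mm across, 68 tall; origin at the centre of its underside; a bystander
- carton: small dark grey carton, 35x110x55 mm, standing; origin at the centre of its underside; a bystander
- lever: yellow tyre lever lying flat, 122 mm long; a bystander
- spanner_l2: small spanner lying flat, 125 mm long; a bystander
- marker_pen: black and white marker pen lying flat, 135 mm long; a bystander

How it is judged:
By the outcome, as a careful person would: the job done as asked, in the order asked, and still so for the second after the job is handed in, while the arm keeps its last pose, push and grip.
It also fails if it takes over 51 s, if anything falls off the work surface, if the arm or the gripper's body presses on something with over 40 N, if the wrist force passes 120 N, or if a joint passes its speed limit or range.

ROBOT

A 6-joint arm with a two-finger parallel gripper is mounted at the origin on a cart in front of the work surface, level with it; the furniture and walls round the work are solid. World frame = base frame: x ahead of the robot, y to its left, z up, the work surface at z = 0. Lengths are in m, angles in rad, forces in N, time in s.
With the tool pointing down it reaches from about 0.35 to 0.975 m from the base axis. Payload 4.9 kg.
Tool frame: the origin (TCP) lies on the centre line of the jaws, within the pads' length; the fingertips stand manip.tip_reach ahead of it and the grasp point (between the pads) is the TCP (manip.tip_reach is the distance from the TCP to the fingertips, in m); z points along the fingers, y is the line along which they close (so a half turn about z gives the same grasp; the last joint's range is limited). The gripper opens to 85 mm and grips with 20 to 120 N. Pads are 22 mm wide; open, the fingers measure 114 mm over their backs; the gripper's body (76 mm by 85 mm) begins 54 mm behind the grasp point. The pads swing forward as they close: fully open they stand 13 mm farther back than shut.
Start: joints at [1.016, 0.053, 1.613, -0, 1.476, -0.119], TCP at [0.264, 0.567, 0.211] pointing down, gripper open.
Joint ranges: [-3.01, 3.01], [-1.01, 2.22], [0.06, 2.58], [-1.02, 4.17], [0.09, 2.62], [-3.14, 3.14]. Speed limits (rad/s): [2.57, 2.57, 3.14, 3.14, 3.14, 3.14].

INTERFACE

Orientations are given as a unit quaternion [w, x, y, z].
In Python, from plant import manip gives the robot as it stands. The module is installed in compiled form; this text tells all that it offers.
- The arm moves only by the tool move_arm, never from a script. Its argument "rows" is a list of rows, each a list of 7 numbers: the shift along the tool's x, y, z in cm, then the turn, a rotation vector about the tool's x, y, z in degrees, then the opening, from -1 (shut) to 1 (fully open). In form: [[tx, ty, tz, ax, ay, az, jaw], ...]. A call has 1 to 20 rows; each row shifts and turns the commanded pose from where the row before left it, along the tool's axes as they then stand; what a row does not reach is not made up. A row lasts 1/12 s, in which the tool goes at most 41.7 mm and 7.16 degrees, less where a joint would pass 70% of its speed; a pose out of reach is approached as far as the arm can. A call is refused whole if a number of a shift passes 4.17 or a number of a turn 7.16, either way. A call with a gripper value outside its range is refused whole. The fingers move at their own pace and stop on an object; the grip force is fixed at half the most. Time passes only in rows, so rows that do not move let the fingers close. It gives the time, the measured TCP pose, the force, the opening and the grip force at its end, in the units of the state.
- manip.state(): the state, without advancing time (a new reading comes with each control period).
- manip.grab_frame(name): name is "side" or "top" or "wrist"; returns a dict with "img" (400x640x3 uint8, blue, green, red), "mtx" (3x3 intrinsics, pixels), "R" (3x3) and "t" (3): a world point X has camera coordinates R X + t. Camera axes: x right, y down, z forward; pixel columns grow to the right and rows downward; lengths in m; the calibration is good to about 2 mm. The wrist camera is an equidistant fisheye: a pixel r from the principal point sees the ray r / f radians off the axis. A picture is of the moment at which its call begins. There is no depth.
- manip.job_done(): hands the job in; it is judged then, once.
The state is a dict: "time": time; "joint_pos": joint angles; "joint_vel": joint speeds; "joint_efforts": joint torques, N m; "tool_pos": TCP position; "tool_rot": TCP orientation; "contact_force": force on the tool from outside, world axes, zero at the start; "ft_torque": the same for the moment, N m; "gripper_width": opening from 0.0 (shut) to 1.0 (fully open); "grasp_force": force on a finger pad.
Only numpy, scipy, OpenCV 4.12 (cv2) and the standard library are available. Lean on these libraries where they do the work, as an engineer would, in place of code of your own. Each camera call takes 0.05 s, during which the arm holds its last target. There are 200 camera calls.

## Working session

There is one attempt and no reset: what is moved stays moved. The work goes in short steps, Python scripts to look and compute and a tool call to move; the robot and the scene stay as the last step left them, time stands still between calls to the robot, and variables do not carry over. Pictures are saved under pics/ and viewed, at most 10 in all, crops included, and the job is handed in when it is done.

Besides the shell and the picture viewer there is one more tool, called after ">>>" in YAML: its name, and indented under it one key for each argument. move_arm: Moves the arm, as the interface text tells. Its arguments: {"type":"object","properties":{"rows":{"type":"array","items":{"type":"array","items":{"type":"number"}}}},"required":["rows"]}

```bash
mkdir -p pics; python3 - <<'E'
from plant import manip
import cv2,numpy as np
print(manip.state(), manip.tip_reach)
for n in ("side","top"):
    f=manip.grab_frame(n); cv2.imwrite(f"pics/{n}0.png",f["img"]); np.savez(f"{n}.npz",**f); print(n,f["mtx"].tolist(),f["R"].round(4).tolist(),f["t"])
E
```

```text
{'time': 0.0, 'joint_pos': array([ 1.01601104e+00,  5.33665283e-02,  1.61430005e+00, -2.33867675e-06,
        1.47602189e+00, -1.19006648e-01]), 'joint_vel': array([ 0.00116361, -0.00024886,  0.00108043, -0.00238112, -0.00028253,
       -0.00231865]), 'joint_efforts': array([ 5.06423839e-04, -3.93667638e+01, -3.70183110e+01, -1.06988006e-05,
        6.79108649e-03,  5.22571554e-06]), 'tool_pos': array([0.26346936, 0.5660099 , 0.20995347]), 'tool_rot': array([-3.45297173e-04,  2.16169104e-01,  9.76355376e-01, -9.89385293e-04]), 'contact_force': array([0.29434839, 1.1350946 , 0.26641636]), 'ft_torque': array([ 0.00597574,  0.03940122, -0.00779044]), 'grasp_force': 0.0, 'gripper_width': 0.9981385035775258} 0.019
side [[428.463705154021, 0.0, 324.46334083164385], [0.0, 428.463705154021, 203.6561446531315], [0.0, 0.0, 1.0]] [[0.4787, -0.8779, 0.0048], [-0.3851, -0.2148, -0.8975], [0.789, 0.4279, -0.4409]] [-0.29578819  0.27887932  1.43906987]
top [[440.1098937032435, 0.0, 322.01020365882437], [0.0, 440.1098937032435, 197.3985064339583], [0.0, 0.0, 1.0]] [[-0.3975, -0.9176, -0.0004], [-0.8475, 0.3673, -0.3832], [0.3517, -0.152, -0.9237]] [0.15250975 0.49569748 1.37108453]
```

View pics/side0.png

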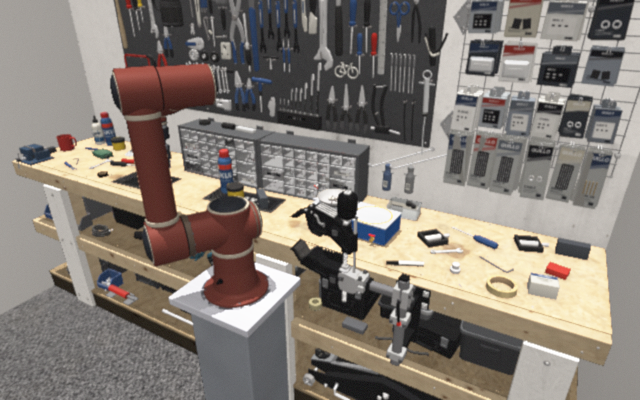

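View pics/top0.png

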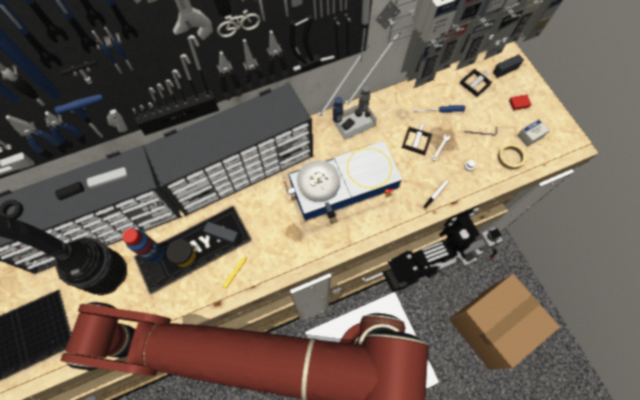

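The top view shows the dish at about (318,180), the ring at (370,167) and the grip at (331,212). The side view shows the washer at about (365,220), partly hidden by the arm. I'll enlarge the washer area in both.

```bash
python3 - <<'E'
import cv2,numpy as np
a=np.load("top.npz")["img"][135:230,275:410]; cv2.imwrite("pics/topc.png",cv2.resize(a,None,fx=5.9,fy=5.9,interpolation=cv2.INTER_CUBIC))
E
```

```text
(no output)
```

View pics/topc.png

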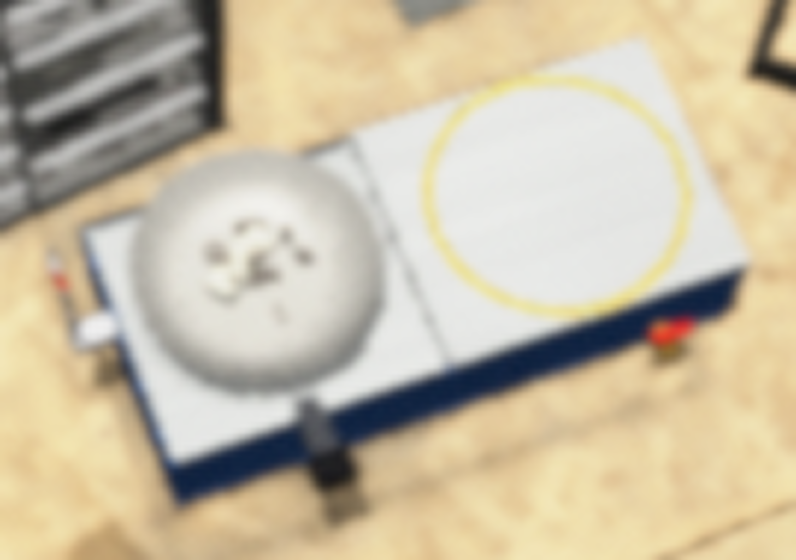

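```bash
cat > h.py <<'E'
import cv2,numpy as np
def ray(f,uv,z):
    d=f["R"].T@np.linalg.inv(f["mtx"])@np.array([uv[0],uv[1],1.]); c=-f["R"].T@f["t"]
    return c+d*(z-c[2])/d[2]
def proj(f,X):
    p=f["mtx"]@(f["R"]@np.asarray(X,float).T+f["t"][:,None]); return (p[:2]/p[2]).T
def rt(x,y,a,P):
    P=np.asarray(P,float); c,s=np.cos(a),np.sin(a)
    return np.c_[x+c*P[:,0]-s*P[:,1],y+s*P[:,0]+c*P[:,1],P[:,2]]
E
python3 - <<'E'
from h import *
from scipy.optimize import least_squares
f=dict(np.load("top.npz")); cr=lambda u:(np.array(u)+.5)/5.9-.5+[275,135]
print("cam",-f["R"].T@f["t"])
W=[[.08,-.18,.0845],[-.08,-.18,.0845],[-.08,.01,.085],[.08,.01,.085],[-.0775,.177,.085]]
U=cr([[643,38],[748,262],[448,367],[348,135],[173,464]])
r=least_squares(lambda p:(proj(f,rt(*p,W))-U).ravel(),[.7,.0,0]); x,y,a=r.x
print("washer",r.x,np.degrees(a),"res",r.fun.round(2))
# ring
ang=np.linspace(0,2*np.pi,60)
hsv=cv2.cvtColor(f["img"],cv2.COLOR_BGR2HSV)
m=(cv2.inRange(hsv,(20,50,120),(35,255,255))>0)
cen=cr([558,196]); yy,xx=np.nonzero(m); P=np.array([ray(f,q,.0845) for q in np.c_[xx,yy]])
c0=ray(f,cen,.0845); d=np.hypot(*(P-c0)[:,:2].T); k=abs(d-.074)<.008
Q=P[k][:,:2]
rr=least_squares(lambda p:np.hypot(*(Q-p[:2]).T)-p[2],[*c0[:2],.074],loss='soft_l1',f_scale=.002); print("ring",rr.x,k.sum())
inv=lambda q:np.array([[np.cos(a),np.sin(a)],[-np.sin(a),np.cos(a)]])@(np.array(q)-[x,y])
print("ring in washer",inv(rr.x[:2]))
# dish silhouette from crop (left,right,bottom,top, diagonals)
D=cr([[131,262],[385,278],[262,394],[258,150],[165,355],[345,180],[350,360],[165,180]])
for z in(.035,): 
    Pd=np.array([ray(f,q,.12)[:2] for q in D]); rd=least_squares(lambda p:np.hypot(*(Pd-p[:2]).T)-p[2],[*Pd.mean(0),.07]); print("dish",rd.x,(rd.fun*1e3).round(1),"in washer",inv(rd.x[:2]))
for z in(.07,.08,.085): g=ray(f,cr([333,465]),z); print("grip",z,g,inv(g[:2]))
for n,px in dict(lever=(234,272),pen=(435,193)).items(): print(n,ray(f,px,0))
E
```

```text
cam [-0.00149837  0.16628556  1.45643225]
washer [ 0.56287181 -0.1623043  -0.04789887] -2.7444032104650935 res [-0.44 -0.08  0.54  0.08  0.11  0.27 -0.12  0.16 -0.11 -0.44]
ring [ 0.559834   -0.25388462  0.07592445] 243
ring in washer [ 0.00135059 -0.09162073]
dish [ 0.56980869 -0.06709106  0.07489985] [-2.9 -2.7  1.8  0.4 -0.7  0.1  1.4  2.5] in washer [0.00237006 0.09543618]
grip 0.07 [ 0.46097864 -0.06651212  0.07      ] [-0.10636289  0.09080361]
grip 0.08 [ 0.4576429  -0.06483301  0.08      ] [-0.1097752   0.09232108]
grip 0.085 [ 0.45597504 -0.06399345  0.085     ] [-0.11148135  0.09307982]
lever [0.42213229 0.30442062 0.        ]
pen [ 0.40718826 -0.45311793  0.        ]
```

>>> move_arm:
  rows:
    - [0,0,0,0,0,6.78,1]
    - [0,0,0,0,0,6.78,1]
    - [0,0,0,0,0,6.78,1]
    - [0,0,0,0,0,6.78,1]
    - [0,0,0,0,0,6.78,1]
    - [0,0,0,0,0,6.78,1]
    - [0,0,0,0,0,6.78,1]
    - [0,0,0,0,0,6.78,1]
    - [0,0,0,0,0,6.78,1]
    - [0,0,0,0,0,6.78,1]

```text
time: 0.93
tool_pos: [0.2636, 0.5662, 0.2104]
tool_rot: [0.0, 0.726, 0.688, -0.001]
contact_force: [0.2, 0.1, -0.3]
gripper_width: 1.001
grasp_force: 0.0
```

```bash
cat >> h.py <<'E'
from scipy.spatial.transform import Rotation as Ro
WX=np.array([0.56287,-0.16230]); WA=-0.0479
def toW(p):
    c,s=np.cos(WA),np.sin(WA); return np.r_[np.array([[c,s],[-s,c]])@(np.array(p[:2])-WX),p[2]]
def fromW(p): return rt(*WX,WA,[p])[0]
def rep(tgtW,ydir_deg):
    from plant import manip
    s=manip.state(); w,x,y,z=s["tool_rot"]; T=Ro.from_quat([x,y,z,w])
    R=Ro.from_euler('z',WA)*Ro.from_euler('z',ydir_deg-90,degrees=True)*Ro.from_matrix([[1,0,0],[0,-1,0],[0,0,-1]])
    # above: tool y along washer direction angle ydir_deg, z down
    M=R.as_matrix(); yw=Ro.from_euler('z',WA+np.radians(ydir_deg)).apply([1,0,0]); M=np.c_[np.cross(yw,[0,0,-1]),yw,[0,0,-1]]
    e=(T.inv()*Ro.from_matrix(M)).as_rotvec(degrees=True)
    print("t",s["time"],"W",(toW(s["tool_pos"])*1e3).round(1),"toolshift cm",(T.inv().apply(fromW(tgtW)-s["tool_pos"])*100).round(2),"turn",e.round(2),"F",s["contact_force"].round(1),"w",s["gripper_width"].round(3),s["grasp_force"].round(1))
E
python3 -c "
from h import *
rep([.0024,.172,.211],0)"
```

```text
Traceback (most recent call last):
  File "h.py", line 22, in rep
    print("t",s["time"],"W",(toW(s["tool_pos"])*1e3).round(1),"toolshift cm",(T.inv().apply(fromW(tgtW)-s["tool_pos"])*100).round(2),"turn",e.round(2),"F",s["contact_force"].round(1),"w",s["gripper_width"].round(3),s["grasp_force"].round(1))
                                                                                                                                                                                           ^^^^^^^^^^^^^^^^^^^^^^^^
AttributeError: 'float' object has no attribute 'round'
```

```bash
sed -i 's/s\["gripper_width"\].round(3),s\["grasp_force"\].round(1)/round(s["gripper_width"],3),round(s["grasp_force"],1)/; /R=Ro.from_euler/d; s/M=R.as_matrix(); //' h.py
python3 -c "
from h import *
rep([.0024,.172,.211],0)"
```

```text
t 0.9333 W [-333.8  713.4  210.4] toolshift cm [-5.393e+01  3.396e+01 -2.000e-02] turn [-0.04  0.06 -0.36] F [ 0.2  0.1 -0.3] w 1.001 0.0
```

>>> move_arm:
  rows:
    - [-2.7,1.7,0,0,0,0,1]
    - [-2.7,1.7,0,0,0,0,1]
    - [-2.7,1.7,0,0,0,0,1]
    - [-2.7,1.7,0,0,0,0,1]
    - [-2.7,1.7,0,0,0,0,1]
    - [-2.7,1.7,0,0,0,0,1]
    - [-2.7,1.7,0,0,0,0,1]
    - [-2.7,1.7,0,0,0,0,1]
    - [-2.7,1.7,0,0,0,0,1]
    - [-2.7,1.7,0,0,0,0,1]
    - [-2.7,1.7,0,0,0,0,1]
    - [-2.7,1.7,0,0,0,0,1]
    - [-2.7,1.7,0,0,0,0,1]
    - [-2.7,1.7,0,0,0,0,1]
    - [-2.7,1.7,0,0,0,0,1]
    - [-2.7,1.7,0,0,0,0,1]
    - [-2.7,1.7,0,0,0,0,1]
    - [-2.7,1.7,0,0,0,0,1]
    - [-2.7,1.7,0,0,0,0,1]
    - [-2.7,1.7,0,0,0,0,1]

```text
time: 2.6
tool_pos: [0.5775, 0.0093, 0.2106]
tool_rot: [-0.0, 0.724, 0.69, -0.0]
contact_force: [0.4, -0.2, -0.6]
gripper_width: 0.997
grasp_force: 0.0
```

```bash
python3 -c "
from h import *
from plant import manip
rep([.0024,.172,.108],0)
f=manip.grab_frame('wrist'); np.savez('wrist.npz',**f); cv2.imwrite('pics/w1.png',f['img']); print(f['mtx'].tolist())
rep([.0024,.172,.108],0)"
```

```text
t 2.6 W [  6.4 172.1 210.6] toolshift cm [-1.000e-02 -3.900e-01  1.026e+01] turn [-0.05 -0.01 -0.04] F [ 0.4 -0.2 -0.6] w 0.997 0.0
[[309.70691628693146, 0.0, 325.9046473598692], [0.0, 309.70691628693146, 198.9108968925007], [0.0, 0.0, 1.0]]
t 2.65 W [  8.8 167.5 210.6] toolshift cm [ 0.49 -0.65 10.25] turn [ 0.06  0.21 -0.26] F [-0.3 -3.6 -0.6] w 0.999 0.0
```

View pics/w1.png

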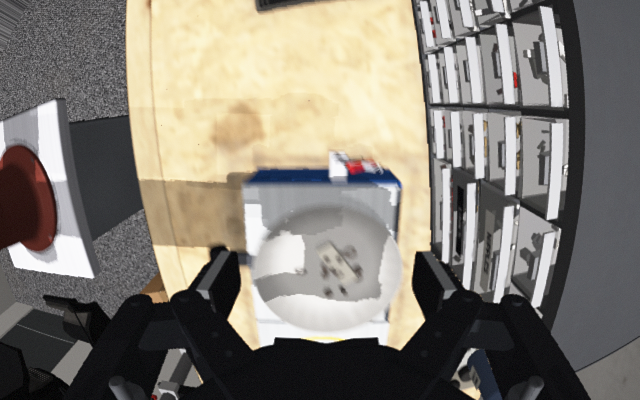

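>>> move_arm:
  rows:
    - [0,0,0,0,0,0,1]
    - [0,0,0,0,0,0,1]

```text
time: 2.82
tool_pos: [0.577, 0.0106, 0.2105]
tool_rot: [-0.001, 0.724, 0.689, -0.0]
contact_force: [-0.3, 0.8, 0.1]
gripper_width: 1.001
grasp_force: 0.0
```

```bash
python3 -c "
from h import *
from plant import manip
rep([.0024,.172,.108],0)
f=manip.grab_frame('wrist'); np.savez('wrist.npz',**f)
c=-f['R'].T@f['t'];print('camW',toW(c),'axis',f['R'][2])
def rayw(px,z):
    k=(np.array(px)-f['mtx'][:2,2])/f['mtx'][0,0]; th=np.hypot(*k); v=np.r_[k/th*np.sin(th),np.cos(th)]
    d=f['R'].T@v; return toW(c+d*(z-c[2])/d[2])
# rim ellipse via grey segmentation is fragile: save enlarged crop
cv2.imwrite('pics/w2.png',cv2.resize(f['img'][140:350,190:450],None,fx=2.85,fy=2.85,interpolation=cv2.INTER_CUBIC))
rep([.0024,.172,.108],0)"
```

```text
t 2.8167 W [  5.8 173.4 210.5] toolshift cm [-0.14 -0.32 10.25] turn [-0.09 -0.03 -0.08] F [-0.3  0.8  0.1] w 1.001 0.0
camW [0.00728999 0.24773357 0.37333892] axis [-0.01480136 -0.2912814  -0.95652291]
t 2.8667 W [  5.6 174.  210.6] toolshift cm [-0.21 -0.31 10.26] turn [-0.07 -0.03 -0.02] F [-0.1  0.2 -0.2] w 1.0 0.0
```

View pics/w2.png

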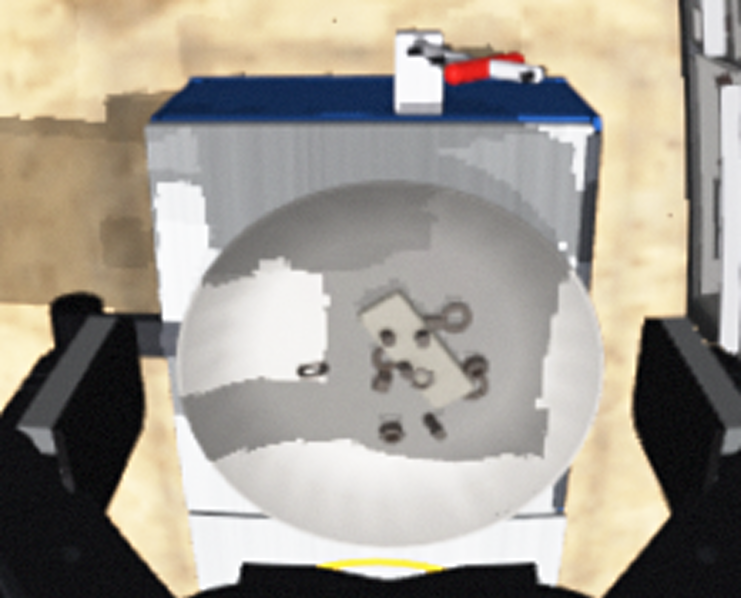

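The crop shows the dish rim spanning (178,352) to (602,355) across and (390,181) to (392,545) down. The lid end edge runs from (148,124) to (597,122), and the scale is at (395–540, 30–110).

```bash
cat >> h.py <<'E'
def rayw(f,px,z):
    k=(np.array(px)-f['mtx'][:2,2])/f['mtx'][0,0]; th=np.hypot(*k); v=np.r_[k/th*np.sin(th),np.cos(th)]
    c=-f['R'].T@f['t']; d=f['R'].T@v; return toW(c+d*(z-c[2])/d[2])
E
python3 -c "
from h import *
f=dict(np.load('wrist.npz')); cr=lambda u:(np.array(u)+.5)/2.85-.5+[190,140]
P=lambda px,z:(rayw(f,cr(px),z)*1e3).round(1)
for q in [(178,352),(602,355),(390,181),(392,545)]: print('rim',P(q,.12))
for q in [(148,124),(597,122),(192,514),(565,516)]: print('lid/seam',P(q,.085))
for z in(.075,.085): print('grip',P((82,312),z),P((57,318),z),P((104,312),z))
print('scale',P((418,110),.085),P((440,60),.085),P((540,75),.12),P((484,68),.127))
"
```

```text
rim [-63.  107.1 120. ]
rim [ 78.1 105.5 120. ]
rim [  7.6 166.6 120. ]
rim [  8.   24.6 120. ]
lid/seam [-75.8 176.2  85. ]
lid/seam [ 78.6 176.4  85. ]
lid/seam [-75.9   8.4  85. ]
lid/seam [80.7  7.4 85. ]
grip [-113.2   98.4   75. ] [-124.5   95.3   75. ] [-103.9   98.8   75. ]
grip [-109.2  103.4   85. ] [-120.1  100.4   85. ] [-100.2  103.8   85. ]
scale [ 17.1 180.4  85. ] [ 24.3 197.4  85. ] [ 51.8 199.2 120. ] [ 34.4 202.5 127. ]
```

>>> move_arm:
  rows:
    - [0,0,2.5,0,0,0,1]
    - [0,0,2.5,0,0,0,1]
    - [0,0,2.5,0,0,0,1]
    - [0,0,1.7,0,0,0,1]
    - [0,0,1.0,0,0,0,1]
    - [0,0,0,0,0,0,1]
    - [0,0,0,0,0,0,1]

```text
time: 3.45
tool_pos: [0.5771, 0.0116, 0.1094]
tool_rot: [-0.0, 0.724, 0.69, -0.0]
contact_force: [-0.4, -0.6, 0.4]
gripper_width: 0.999
grasp_force: 0.0
```

```bash
python3 -c "
from h import *
rep([.005,.01,.108],0)"
```

```text
t 3.45 W [  5.9 174.4 109.4] toolshift cm [-16.44  -0.1    0.13] turn [-0.02 -0.    0.04] F [-0.4 -0.6  0.4] w 0.999 0.0
```

>>> move_arm:
  rows:
    - [-0.5,0,0,0,0,0,1]
    - [-0.7,0,0,0,0,0,1]
    - [-0.7,0,0,0,0,0,1]
    - [-0.8,-0.02,0,0,0,0,1]
    - [-0.8,-0.02,0,0,0,0,1]
    - [-0.9,-0.02,0,0,0,0,1]
    - [-0.9,-0.02,0,0,0,0,1]
    - [-0.9,-0.02,0,0,0,0,1]
    - [-0.9,-0.02,0,0,0,0,1]
    - [-0.9,-0.02,0,0,0,0,1]
    - [-0.9,-0.02,0,0,0,0,1]
    - [-0.9,-0.02,0,0,0,0,1]
    - [-0.9,-0.02,0,0,0,0,1]
    - [-0.9,-0.02,0,0,0,0,1]
    - [-0.9,-0.02,0,0,0,0,1]
    - [-0.9,-0.02,0,0,0,0,1]
    - [-0.9,-0.02,0,0,0,0,1]
    - [-0.7,0,0,0,0,0,1]
    - [-0.4,0,0,0,0,0,1]
    - [-0.2,0,0,0,0,0,1]

```text
time: 5.12
tool_pos: [0.567, -0.1456, 0.1092]
tool_rot: [-0.0, 0.724, 0.69, 0.0]
contact_force: [-0.2, -0.1, 0.4]
gripper_width: 1.003
grasp_force: 0.0
```

```bash
python3 -c "
from h import *
from plant import manip
rep([.0014,-.022,.108],0)
f=manip.grab_frame('wrist'); np.savez('wrist2.npz',**f); cv2.imwrite('pics/w3.png',cv2.resize(f['img'][100:400,150:500],None,fx=2,fy=2))
rep([.0014,-.022,.108],0)"
```

```text
t 5.1167 W [  3.3  16.8 109.2] toolshift cm [-3.88 -0.18  0.12] turn [-0.   -0.   -0.06] F [-0.2 -0.1  0.4] w 1.003 0.0
t 5.1667 W [  3.3  16.9 109.2] toolshift cm [-3.89 -0.19  0.12] turn [ 0.    0.01 -0.06] F [ 0.4 -0.4  0.5] w 1.0 0.0
```

View pics/w3.png

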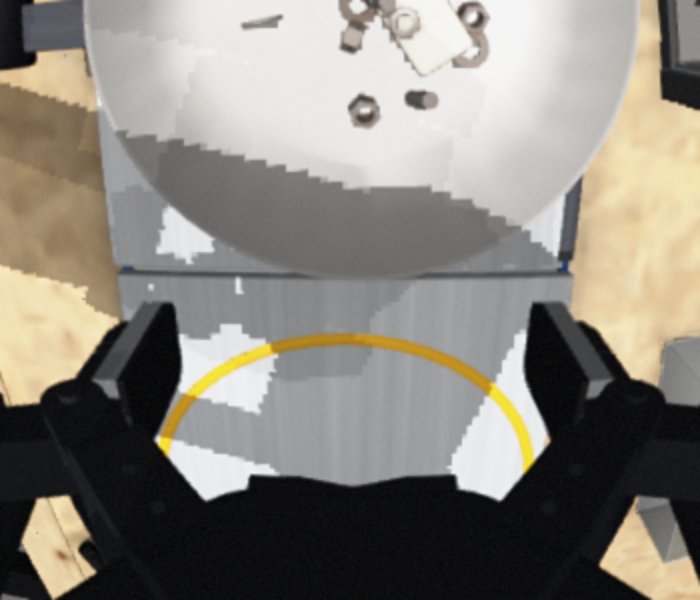

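```bash
python3 -c "
from h import *
f=dict(np.load('wrist2.npz')); P=lambda px,z:(rayw(f,np.array(px)/2+[150,100],z)*1e3).round(1)
print('cam',toW(-f['R'].T@f['t']))
for q in [(84,40),(638,40),(362,277)]: print('rim',P(q,.12))
for q in [(122,270),(570,272),(340,340)]: print('seam/ringtop',P(q,.085))
for z in (.08,.095,.11,.125,.14): print('tips',z,P((175,303),z),P((530,303),z),P((100,380),z),P((605,380),z))
"
```

```text
cam [0.00450755 0.09129216 0.2720243 ]
rim [-64.5  87.7 120. ]
rim [ 79.5  87.7 120. ]
rim [  7.3  22.6 120. ]
seam/ringtop [-74.8   8.3  85. ]
seam/ringtop [79.8  7.2 85. ]
seam/ringtop [  0.4 -17.3  85. ]
tips 0.08 [-58.3  -6.3  80. ] [68.  -6.7 80. ] [-94.4 -41.9  80. ] [104.1 -42.7  80. ]
tips 0.095 [-53.4   1.3  95. ] [63.1  0.9 95. ] [-86.7 -31.5  95. ] [ 96.4 -32.2  95. ]
tips 0.11 [-48.5   9.  110. ] [ 58.1   8.6 110. ] [-79.  -21.1 110. ] [ 88.6 -21.7 110. ]
tips 0.125 [-43.6  16.6 125. ] [ 53.1  16.2 125. ] [-71.2 -10.7 125. ] [ 80.8 -11.3 125. ]
tips 0.14 [-38.7  24.2 140. ] [ 48.2  23.9 140. ] [-63.5  -0.3 140. ] [ 73.   -0.8 140. ]
```

The dish has not moved. The wide-open fingertips (crop corners (175,303) and (530,303)) sit higher than I assumed and passed above the rim. I'll rise, go back to the lid end, half close so the pads swing forward, and measure the tips.

>>> move_arm:
  rows:
    - [0,0,-2.5,0,0,0,1]
    - [0,0,-3.0,0,0,0,1]
    - [0,0,-2.5,0,0,0,1]
    - [2.0,0,-1,0,0,0,0]
    - [3.0,0.1,0,0,0,0,0]
    - [3.5,0.1,0,0,0,0,0]
    - [3.5,0.1,0,0,0,0,0]
    - [3.0,0,0,0,0,0,0]
    - [1.5,0,0,0,0,0,0]
    - [0,0,0,0,0,0,0]
    - [0,0,0,0,0,0,0]
    - [0,0,0,0,0,0,0]

```text
time: 6.17
tool_pos: [0.5779, 0.0193, 0.1991]
tool_rot: [0.0, 0.724, 0.69, -0.0]
contact_force: [-0.7, -0.0, -0.2]
gripper_width: 0.5
grasp_force: 0.0
```

```bash
python3 -c "
from h import *
from plant import manip
rep([.006,.182,.108],0)
f=manip.grab_frame('wrist'); np.savez('wrist3.npz',**f); cv2.imwrite('pics/w4.png',cv2.resize(f['img'][120:400,180:460],None,fx=2.1,fy=2.1))
"
```

```text
t 6.1667 W [  6.3 182.2 199.1] toolshift cm [-0.01 -0.03  9.11] turn [-0.01  0.02 -0.02] F [-0.7 -0.  -0.2] w 0.5 0.0
```

View pics/w4.png

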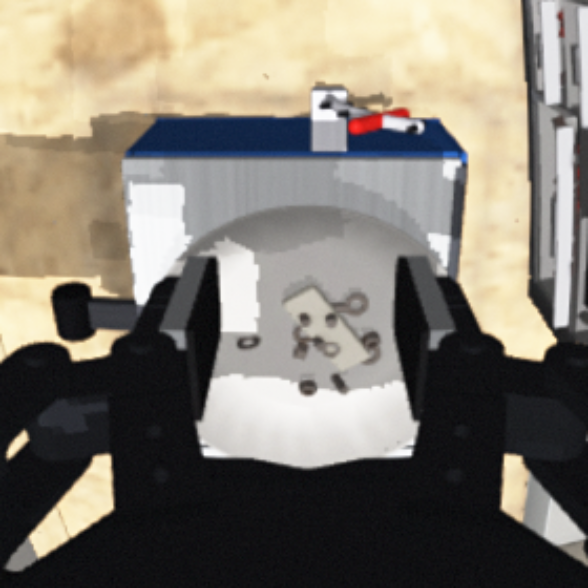

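The half-closed finger tips are at inner corners (217,258) and (396,258), with outer corners at (182,258) and (430,260). The dish is still in place.

```bash
python3 -c "
from h import *
def run(name,off,s,ps,zs):
  f=dict(np.load(name)); P=lambda px,z:(rayw(f,np.array(px)/s+off,z)*1e3).round(1)
  print(name,toW(-f['R'].T@f['t']))
  for z in zs:
    a=[P(p,z) for p in ps]; print(z,'gap',a[1][0]-a[0][0],'outer',a[3][0]-a[2][0],'y',a[0][1],a[1][1],'mid',(a[0][0]+a[1][0])/2)
run('wrist3.npz',[180,120],2.1,[(217,258),(396,258),(182,258),(430,260)],np.arange(.17,.24,.01))
run('wrist2.npz',[150,100],2,[(175,303),(530,303),(137,303),(572,303)],np.arange(.08,.15,.01))
"
```

```text
wrist3.npz [0.0075117  0.25665536 0.36194025]
0.17 gap 58.5 outer 81.69999999999999 y 166.4 166.3 mid 7.649999999999999
0.18000000000000002 gap 55.5 outer 77.4 y 171.1 171.0 mid 7.649999999999999
0.19000000000000003 gap 52.5 outer 73.2 y 175.8 175.7 mid 7.649999999999999
0.20000000000000004 gap 49.4 outer 68.9 y 180.5 180.4 mid 7.599999999999998
0.21000000000000005 gap 46.3 outer 64.7 y 185.2 185.1 mid 7.65
0.22000000000000006 gap 43.3 outer 60.400000000000006 y 189.9 189.8 mid 7.65
0.23000000000000007 gap 40.2 outer 56.1 y 194.6 194.5 mid 7.6
wrist2.npz [0.00450755 0.09129216 0.2720243 ]
0.08 gap 126.3 outer 157.2 y -6.3 -6.7 mid 4.850000000000001
0.09 gap 119.7 outer 149.0 y -1.2 -1.6 mid 4.850000000000001
0.09999999999999999 gap 113.19999999999999 outer 140.9 y 3.9 3.5 mid 4.800000000000001
0.10999999999999999 gap 106.6 outer 132.6 y 9.0 8.6 mid 4.800000000000001
0.11999999999999998 gap 100.0 outer 124.5 y 14.0 13.7 mid 4.799999999999997
0.12999999999999998 gap 93.5 outer 116.3 y 19.1 18.8 mid 4.75
0.13999999999999996 gap 86.9 outer 108.1 y 24.2 23.9 mid 4.75
```

```bash
python3 -c "
from h import *
from plant import manip
t=manip.state()['tool_pos']; ims=[]
for n in('side','top'):
  f=manip.grab_frame(n); p=proj(f,[t,t-[0,0,.019],t+[0,0,.028],t+[0,0,.054]]); print(n,p.round(1))
  u,v=p[0].round().astype(int); im=cv2.resize(f['img'][v-40:v+40,u-40:u+40],(400,400),interpolation=cv2.INTER_CUBIC)
  for q,c in zip(p,[(0,0,255),(0,255,0),(255,0,255),(255,255,0)]): cv2.circle(im,tuple(int(k) for k in ((q-[u-40,v-40]+.5)*5)),3,c,-1)
  ims.append(im)
cv2.imwrite('pics/m1.png',np.hstack(ims))
"
```

```text
side [[316.3 173.8]
 [316.3 178. ]
 [316.2 167.6]
 [316.2 161.8]]
top [[292.  177.3]
 [292.4 179.8]
 [291.4 173.4]
 [290.9 169.7]]
```

View pics/m1.png

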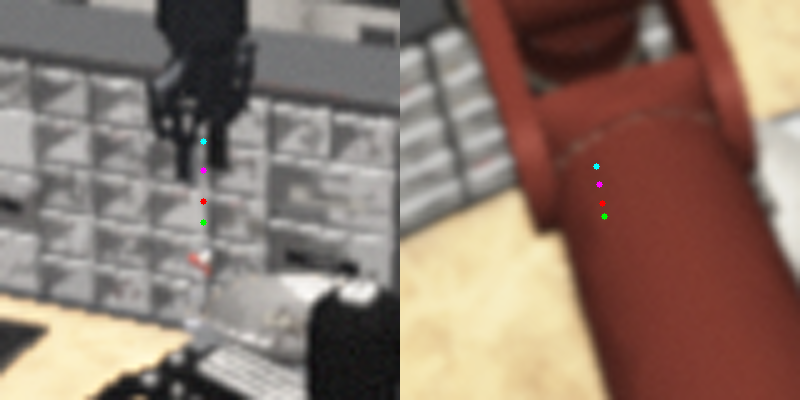

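The side view settles it: the tips really end about 26 mm above the reported TCP, so the reported z is about 40 mm low compared with the text. I'll aim by measured tip height instead, with TCP z ≈ 0.075.

>>> move_arm:
  rows:
    - [0,0,2.5,0,0,0,0]
    - [0,0,3.0,0,0,0,0]
    - [0,0,2.5,0,0,0,0]
    - [0,0,1.5,0,0,0,0]
    - [0,0,1.0,0,0,0,0]
    - [0,0,0.8,0,0,0,0]
    - [0,0,0.6,0,0,0,0]
    - [0,0,0.4,0,0,0,0]
    - [0,0,0,0,0,0,0]

```text
time: 7.07
tool_pos: [0.5781, 0.0196, 0.0761]
tool_rot: [0.0, 0.724, 0.69, 0.0]
contact_force: [-0.2, 0.3, 0.3]
gripper_width: 0.499
grasp_force: 0.0
```

>>> move_arm:
  rows:
    - [-0.4,0,0,0,0,0,0]
    - [-0.5,0,0,0,0,0,0]
    - [-0.5,0,0,0,0,0,0]
    - [-0.5,0,0,0,0,0,0]
    - [-0.5,0,0,0,0,0,0]
    - [-0.5,0,0,0,0,0,0]

```text
time: 7.57
tool_pos: [0.5771, -0.0095, 0.0769]
tool_rot: [0.0, 0.724, 0.69, 0.001]
contact_force: [1.1, 4.5, 2.4]
gripper_width: 0.499
grasp_force: 1.7
```

```bash
cat >> h.py <<'E'
def dish():
    # rim position, by bits-independent template: bright/gray rim circle fit in the top camera difference is weak; use side profile of wrist image
    from plant import manip
    f=manip.grab_frame('wrist'); return f
E
python3 -c "
from h import *
rep([.0014,-.012,.078],0)
f=dish(); np.savez('wrist5.npz',**f); g0=dict(np.load('wrist3.npz'))
a=cv2.resize(g0['img'][190:320,230:420],None,fx=2,fy=2); 
cv2.imwrite('pics/w5.png',cv2.resize(f['img'][140:400,180:460],None,fx=2.1,fy=2.1))
"
```

```text
t 7.5667 W [  6.9 153.3  76.9] toolshift cm [-16.53  -0.54  -0.12] turn [ 0.08 -0.04 -0.03] F [1.1 4.5 2.4] w 0.499 1.7
```

>>> move_arm:
  rows:
    - [-0.6,-0.03,0,0,0,0,0]
    - [-0.7,-0.03,0,0,0,0,0]
    - [-0.7,-0.03,0,0,0,0,0]
    - [-0.7,-0.03,0,0,0,0,0]
    - [-0.7,-0.03,0,0,0,0,0]
    - [-0.7,-0.03,0,0,0,0,0]
    - [-0.7,-0.03,0,0,0,0,0]
    - [-0.7,-0.03,0,0,0,0,0]
    - [-0.7,-0.03,0,0,0,0,0]
    - [-0.7,-0.03,0,0,0,0,0]

```text
time: 8.45
tool_pos: [0.5701, -0.0787, 0.0762]
tool_rot: [-0.0, 0.724, 0.69, -0.0]
contact_force: [1.1, 3.6, 3.0]
gripper_width: 0.502
grasp_force: 2.1
```

>>> move_arm:
  rows:
    - [-0.7,-0.03,0,0,0,0,0]
    - [-0.7,-0.03,0,0,0,0,0]
    - [-0.7,-0.03,0,0,0,0,0]
    - [-0.7,-0.03,0,0,0,0,0]
    - [-0.7,-0.03,0,0,0,0,0]
    - [-0.7,-0.03,0,0,0,0,0]
    - [-0.6,0,0,0,0,0,0]
    - [-0.5,0,0,0,0,0,0]
    - [-0.4,0,0,0,0,0,0]
    - [-0.2,0,0,0,0,0,0]
    - [0,0,0,0,0,0,0]
    - [0,0,0,0,0,0,0]

```text
time: 9.45
tool_pos: [0.5656, -0.1371, 0.0763]
tool_rot: [0.0, 0.724, 0.69, -0.0]
contact_force: [-0.1, 0.1, -0.1]
gripper_width: 0.498
grasp_force: 0.1
```

```bash
python3 -c "
from h import *
rep([.0014,-.012,.078],0)
f=dish(); np.savez('wrist6.npz',**f)
cv2.imwrite('pics/w6.png',cv2.resize(f['img'][100:400,140:500],None,fx=2,fy=2))
"
```

```text
t 9.45 W [ 1.6 25.3 76.3] toolshift cm [-3.73 -0.01 -0.17] turn [ 0.01  0.04 -0.02] F [-0.1  0.1 -0.1] w 0.498 0.1
```

View pics/w6.png

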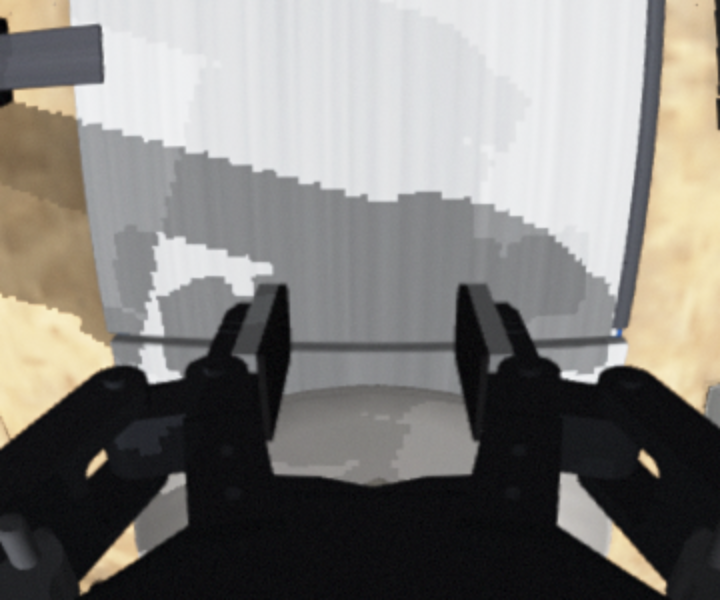

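The dish is now past the seam and ahead of the fingers. Its rim edge is at (370,385), the finger tips at (288,285) and (458,285), and the grip stem at the left, from (103,25) to (103,83).

```bash
python3 -c "
from h import *
f=dict(np.load('wrist6.npz')); P=lambda px,z:(rayw(f,np.array(px)/2+[140,100],z)*1e3).round(1)
for q in [(370,385),(280,397),(468,400)]: print('rim',P(q,.12),P(q,.117))
for q in [(112,336),(625,338)]: print('seam',P(q,.085))
for z in(.09,.1,.11): print('tips',z,P((288,285),z),P((458,285),z))
for z in (.079,.085): print('stem',P((103,25),z),P((103,83),z),'gripedge',P((8,20),z),P((12,98),z))
f=dict(np.load('wrist.npz')); print((rayw(f,np.array([82,312])/2.85+[190,140],.085)*1e3))
"
```

```text
rim [  2.3  18.5 120. ] [  2.3  16.4 117. ]
rim [-18.7  14.7 120. ] [-19.3  12.6 117. ]
rim [ 25.3  13.6 120. ] [ 25.9  11.5 117. ]
seam [-76.2   8.9  85. ]
seam [79.7  7.9 85. ]
tips 0.09 [-19.5  29.9  90. ] [25.8 29.8 90. ]
tips 0.1 [-18.   34.6 100. ] [ 24.3  34.5 100. ]
tips 0.11 [-16.5  39.3 110. ] [ 22.7  39.2 110. ]
stem [-70. 100.  79.] [-71.  84.  79.] gripedge [-101.4  104.4   79. ] [-102.1   81.5   79. ]
stem [-67.3 100.   85. ] [-68.3  84.6  85. ] gripedge [-97.5 104.2  85. ] [-98.1  82.2  85. ]
[-108.8660996   103.05313039   85.        ]
```

>>> move_arm:
  rows:
    - [-0.4,0,0,0,0,0,0]
    - [-0.6,0,0,0,0,0,0]
    - [-0.6,0,0,0,0,0,0]
    - [-0.5,0,0,0,0,0,0]
    - [-0.5,0,0,0,0,0,0]
    - [-0.4,0,0,0,0,0,0]
    - [-0.3,0,0,0,0,0,0]
    - [-0.2,0,0,0,0,0,0]
    - [-0.1,0,0,0,0,0,0]
    - [0,0,0,0,0,0,0]
    - [0,0,0,0,0,0,0]
    - [0,0,0,0,0,0,0]

```text
time: 10.5
tool_pos: [0.5639, -0.173, 0.0762]
tool_rot: [0.0, 0.724, 0.69, -0.0]
contact_force: [-0.2, 0.6, 0.3]
gripper_width: 0.505
grasp_force: 0.3
```

```bash
python3 -c "
from h import *
from plant import manip
rep([.0014,-.012,.078],0)
for n in('top','side','wrist'):
  f=manip.grab_frame(n); np.savez('d_'+n+'.npz',**f)
  p=proj(f,[fromW([.0014,-.0916,.1195])]) if n!='wrist' else 0; print(n,p)
g=cv2.cvtColor(f['img'],cv2.COLOR_BGR2GRAY)
print(g[270:320,325].tolist())
"
```

```text
t 10.5 W [  1.5 -10.6  76.2] toolshift cm [-0.14 -0.01 -0.18] turn [ 0.01  0.04 -0.01] F [-0.2  0.6  0.3] w 0.505 0.3
top [[369.91958379 162.73533825]]
side [[373.2269421 206.2914959]]
wrist 0
[139, 137, 139, 140, 139, 138, 140, 139, 140, 139, 138, 139, 139, 138, 139, 138, 141, 139, 138, 137, 140, 139, 104, 96, 104, 102, 101, 104, 109, 108, 113, 113, 115, 116, 117, 120, 121, 123, 128, 144, 146, 146, 126, 124, 125, 126, 127, 125, 128, 123]
```

>>> move_arm:
  rows:
    - [1.0,0,0,0,0,0,0]
    - [2.0,0,0,0,0,0,0]
    - [0,0,-2.0,0,0,0,0]
    - [0,0,-3.0,0,0,0,0]
    - [0,0,-3.0,0,0,0,0]
    - [1.5,-2.3,-3.0,0,0,0,0]
    - [1.5,-2.3,0,0,0,0,0]
    - [1.5,-2.3,0,0,0,0,0]
    - [1.5,-2.3,0,0,0,0,0]
    - [1.5,-2.2,0,0,0,0,0]
    - [0,0,0,0,0,-7,0]
    - [0,0,0,0,0,-7,0]
    - [0,0,0,0,0,-7,0]
    - [0,0,0,0,0,-7,0]
    - [0,0,0,0,0,-7,0]
    - [0,0,0,0,0,-7,0]
    - [0,0,0,0,0,-7,0]
    - [0,0,0,0,0,-7,0]
    - [0,0,0,0,0,-7,0]
    - [0,0,0,0,0,-7,0]

```text
time: 12.32
tool_pos: [0.4549, -0.062, 0.1861]
tool_rot: [-0.0, 0.194, 0.981, -0.0]
contact_force: [-0.7, 0.0, 0.2]
gripper_width: 0.498
grasp_force: 0.0
```

>>> move_arm:
  rows:
    - [0,0,0,0,0,-7,0]
    - [0,0,0,0,0,-7,0]
    - [0,0,0,0,0,-6,0]
    - [0,0,0,0,0,0,0]
    - [0,0,0,0,0,0,0]

```text
time: 12.73
tool_pos: [0.4549, -0.0621, 0.1861]
tool_rot: [-0.0, 0.025, 1.0, -0.0]
contact_force: [-0.4, -0.6, 0.4]
gripper_width: 0.498
grasp_force: 0.0
```

```bash
python3 -c "
from h import *
from plant import manip
rep([-.1125,.0935,.042],90)
for n in('top','wrist'):
  f=manip.grab_frame(n); np.savez('e_'+n+'.npz',**f)
t=dict(np.load('e_top.npz'))['img']; 
a=cv2.resize(t[130:220,325:415],(400,400),interpolation=cv2.INTER_CUBIC); b=cv2.resize(f['img'],(640,400))
cv2.imwrite('pics/e.png',np.hstack([a,b[:,120:520]]))
"
```

```text
t 12.7333 W [-112.6   94.9  186.1] toolshift cm [-1.000e-02 -1.400e-01  1.441e+01] turn [-0.01 -0.   -0.16] F [-0.4 -0.6  0.4] w 0.498 0.0
```

View pics/e.png

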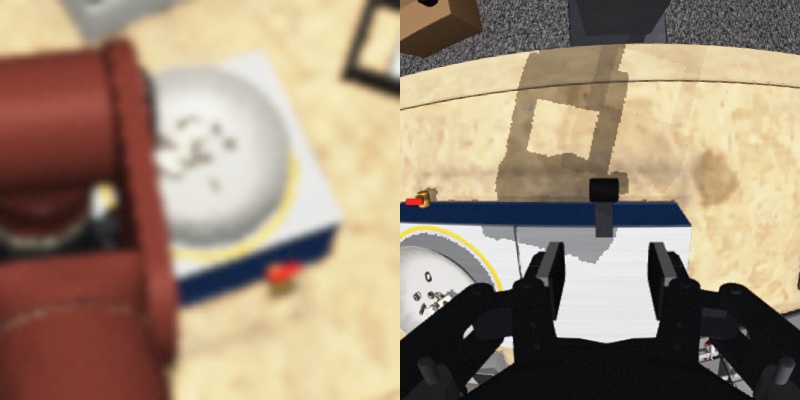

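The top crop (left) shows the dish on the ring, with yellow visible at the right and below, as parallax would give. The wrist view (right) has the grip at wrist pixel about (324,190), spanning x 310–339. I'll check both numerically.

```bash
python3 -c "
from h import *
from scipy.optimize import minimize
f=dict(np.load('e_top.npz')); g=cv2.GaussianBlur(cv2.cvtColor(f['img'],cv2.COLOR_BGR2GRAY),(0,0),.7).astype(np.float32)
sat=cv2.cvtColor(f['img'],cv2.COLOR_BGR2HSV)[:,:,1].astype(np.float32)
th=np.radians(np.arange(-165,30,3)) # washer angles; right=-y
def samp(im,cx,cy,r,z):
  W=np.c_[cx+r*np.cos(th),cy+r*np.sin(th),0*th+z]; p=proj(f,rt(*WX,WA,W)).astype(np.float32)
  return cv2.remap(im,p[:,0].copy(),p[:,1].copy(),cv2.INTER_LINEAR).ravel()
th=np.radians(np.arange(-150,-20,3))
best=[]
for cx in np.arange(-.008,.0121,.001):
  for cy in np.arange(-.105,-.079,.001):
    d=samp(g,cx,cy,.0755,.119)-samp(g,cx,cy,.0695,.119)
    best.append((abs(d).clip(0,40).mean(),cx,cy))
print('dish',[tuple(np.round(b,4)) for b in sorted(best)[-6:]])
best=[]
for cx in np.arange(-.008,.0121,.001):
  for cy in np.arange(-.105,-.079,.001):
    best.append((samp(sat,cx,cy,.0748,.0845).clip(0,120).mean(),cx,cy))
print('ring',[tuple(np.round(b,4)) for b in sorted(best)[-6:]])
w=dict(np.load('e_wrist.npz')); P=lambda px,z:(rayw(w,px,z)*1e3).round(1)
print(toW(-w['R'].T@w['t']))
for z in(.082,.085,.093): print(z,P((310,190),z),P((339,190),z),P((324.5,178),z),P((324.5,202),z))
print('seam',P((236,228),.085),'lidend',P((410,226),.085))
hs=cv2.cvtColor(w['img'],cv2.COLOR_BGR2GRAY); print(hs[186,300:350].tolist()); print(hs[170:215,318].tolist())
"
```

```text
dish [(np.float64(19.998), np.float64(0.0), np.float64(-0.089)), (np.float64(20.0075), np.float64(0.0), np.float64(-0.088)), (np.float64(20.0956), np.float64(-0.002), np.float64(-0.089)), (np.float64(20.1413), np.float64(-0.001), np.float64(-0.089)), (np.float64(20.2214), np.float64(-0.002), np.float64(-0.088)), (np.float64(20.2715), np.float64(-0.001), np.float64(-0.088))]
ring [(np.float64(42.5577), np.float64(0.001), np.float64(-0.091)), (np.float64(42.6366), np.float64(0.001), np.float64(-0.09)), (np.float64(42.6416), np.float64(-0.002), np.float64(-0.089)), (np.float64(42.6598), np.float64(-0.001), np.float64(-0.09)), (np.float64(42.91), np.float64(-0.001), np.float64(-0.089)), (np.float64(42.9529), np.float64(0.0), np.float64(-0.09))]
[-0.18619924  0.09479051  0.34895825]
0.082 [-112.3   80.5   82. ] [-112.2  106.4   82. ] [-123.3   93.5   82. ] [-101.    93.4   82. ]
0.085 [-113.2   80.6   85. ] [-113.1  106.3   85. ] [-124.    93.5   85. ] [-102.    93.4   85. ]
0.093 [-115.4   81.    93. ] [-115.3  105.9   93. ] [-125.9   93.5   93. ] [-104.5   93.4   93. ]
seam [-76.4   9.3  85. ] lidend [-77.8 173.9  85. ]
[109, 109, 109, 111, 110, 106, 108, 109, 105, 45, 23, 22, 16, 18, 20, 19, 13, 16, 19, 17, 16, 17, 16, 15, 19, 15, 15, 16, 12, 18, 16, 16, 15, 13, 19, 13, 13, 14, 39, 81, 99, 106, 106, 102, 106, 107, 108, 117, 161, 202]
[94, 94, 95, 97, 97, 100, 97, 82, 48, 15, 4, 9, 11, 14, 16, 16, 19, 18, 17, 18, 18, 17, 17, 18, 19, 8, 13, 15, 13, 11, 11, 17, 32, 43, 43, 45, 43, 46, 44, 48, 53, 49, 52, 52, 52]
```

>>> move_arm:
  rows:
    - [0,-0.1,2.0,0,0,0,0]
    - [0,0,3.0,0,0,0,0]
    - [0,0,3.0,0,0,0,0]
    - [0,0,2.0,0,0,0,0]
    - [0,0,1.5,0,0,0,0]
    - [0,0,1.0,0,0,0,0]
    - [0,0,1.0,0,0,0,0]
    - [0,0,0.6,0,0,0,0]
    - [0,0,0.4,0,0,0,0]
    - [0,0,0,0,0,0,0]
    - [0,0,0,0,0,0,0]

```text
time: 13.75
tool_pos: [0.4555, -0.0636, 0.0418]
tool_rot: [0.0, 0.024, 1.0, -0.0]
contact_force: [0.4, -0.1, 0.8]
gripper_width: 0.502
grasp_force: 0.0
```

>>> move_arm:
  rows:
    - [0,0,0,0,0,0,-0.3]
    - [0,0,0,0,0,0,-0.5]
    - [0,0,0,0,0,0,-0.8]
    - [0,0,0,0,0,0,-1]
    - [0,0,0,0,0,0,-1]
    - [0,0,0,0,0,0,-1]
    - [0,0,0,0,0,0,-1]

```text
time: 14.33
tool_pos: [0.4558, -0.0642, 0.0424]
tool_rot: [0.001, 0.024, 1.0, -0.001]
contact_force: [-1.7, -3.8, 4.8]
gripper_width: 0.292
grasp_force: 59.6
```

```bash
python3 -c "
from h import *
rep([-.1125,.0935,.040],90)"
```

```text
t 14.3333 W [-111.7   92.9   42.4] toolshift cm [0.08 0.06 0.24] turn [-0.09  0.09 -0.02] F [-1.7 -3.8  4.8] w 0.292 59.6
```

>>> move_arm:
  rows:
    - [-0.03,0,-0.99,0,0,0,-1]
    - [-0.08,0,-0.99,0,0,0,-1]
    - [-0.13,0,-0.99,0,0,0,-1]
    - [-0.18,0,-0.98,0,0,0,-1]
    - [-0.23,0,-0.97,0,0,0,-1]

```text
time: 14.75
tool_pos: [0.4614, -0.0644, 0.0898]
tool_rot: [0.0, 0.024, 1.0, -0.001]
contact_force: [5.8, -5.9, -6.1]
gripper_width: 0.29
grasp_force: 59.2
```

>>> move_arm:
  rows:
    - [-0.28,0,-0.95,0,0,0,-1]
    - [-0.33,0,-0.94,0,0,0,-1]
    - [-0.38,0,-0.92,0,0,0,-1]
    - [-0.43,0,-0.9,0,0,0,-1]
    - [-0.48,0,-0.87,0,0,0,-1]
    - [-0.52,0,-0.85,0,0,0,-1]
    - [-0.56,0,-0.82,0,0,0,-1]
    - [0,0,0,0,0,0,-1]
    - [0,0,0,0,0,0,-1]

```text
time: 15.5
tool_pos: [0.4901, -0.066, 0.1516]
tool_rot: [-0.002, 0.024, 1.0, -0.001]
contact_force: [-1.4, -5.0, -3.3]
gripper_width: 0.293
grasp_force: 59.6
```

```bash
python3 -c "
from h import *
rep([-.1125+.05565,.0935,.0418+.13435],90)"
```

```text
t 15.5 W [-77.3  92.7 151.6] toolshift cm [-2.03  0.07 -2.46] turn [-0.1  -0.19 -0.05] F [-1.4 -5.  -3.3] w 0.293 59.6
```

>>> move_arm:
  rows:
    - [-0.6,0,-0.79,0,0,0,-1]
    - [-0.65,0,-0.76,0,0,0,-1]
    - [-0.69,0,-0.75,0,0,0,-1]
    - [0,0,0,0,0,0,-1]
    - [0,0,0,0,0,0,-1]
    - [0,0,0,0,0,0,-1]

```text
time: 16.0
tool_pos: [0.5094, -0.0669, 0.1742]
tool_rot: [-0.002, 0.024, 1.0, -0.001]
contact_force: [0.1, -6.1, -3.3]
gripper_width: 0.292
grasp_force: 60.5
```

```bash
python3 -c "
from h import *
from plant import manip
rep([-.1125+.05565,.0935,.0424+.13435],90)
for n in('side','top','wrist'): np.savez('g_'+n+'.npz',**manip.grab_frame(n))
w=dict(np.load('g_wrist.npz')); print(toW(-w['R'].T@w['t']))
hs=cv2.cvtColor(w['img'],cv2.COLOR_BGR2HSV)
red=lambda h:(cv2.inRange(h,(0,110,70),(8,255,255))|cv2.inRange(h,(172,110,70),(180,255,255)))
for n,d in(('wrist',w),('side',dict(np.load('g_side.npz'))),('top',dict(np.load('g_top.npz')))):
  k=cv2.connectedComponentsWithStats(red(cv2.cvtColor(d['img'],cv2.COLOR_BGR2HSV)))
  print(n,[(k[2][i].tolist(),k[3][i].round(1).tolist()) for i in range(1,k[0]) if 2<k[2][i,4]<900][:12])
  if n!='wrist': print('expected mark',proj(d,[fromW([.0775-.06*.707,.205,.085+.0424])]))
"
```

```text
t 16.0 W [-58.   92.7 174.2] toolshift cm [-0.12  0.08 -0.26] turn [-0.1  -0.2  -0.06] F [ 0.1 -6.1 -3.3] w 0.292 60.5
[-0.131095    0.09274235  0.33724015]
wrist [([115, 153, 19, 9, 124], [123.8, 157.4])]
side [([125, 0, 7, 9, 46], [128.1, 3.8]), ([511, 0, 30, 4, 72], [526.8, 0.8]), ([371, 33, 6, 22, 125], [373.4, 43.3]), ([504, 46, 30, 8, 169], [518.3, 49.5]), ([199, 75, 30, 36, 610], [215.4, 93.2]), ([483, 98, 22, 7, 87], [494.2, 101.1]), ([146, 101, 10, 4, 26], [149.9, 103.0]), ([217, 109, 3, 2, 3], [218.0, 109.3]), ([101, 113, 7, 5, 31], [103.8, 114.9]), ([102, 123, 10, 5, 40], [106.5, 125.2]), ([57, 135, 18, 16, 219], [65.3, 142.1]), ([476, 136, 4, 7, 17], [477.1, 138.9])]
expected mark [[315.33679925 185.82301319]]
top [([462, 25, 4, 3, 8], [464.0, 26.0]), ([457, 30, 8, 4, 10], [460.7, 31.6]), ([510, 95, 21, 15, 233], [519.9, 101.6]), ([321, 158, 13, 4, 30], [327.3, 159.1]), ([385, 189, 8, 4, 26], [388.3, 190.4]), ([122, 228, 19, 17, 240], [131.2, 236.3]), ([149, 238, 2, 7, 10], [149.5, 241.3]), ([137, 247, 12, 7, 36], [142.8, 250.4]), ([490, 256, 2, 3, 4], [490.5, 257.0]), ([398, 327, 17, 35, 134], [408.3, 339.6]), ([286, 336, 40, 26, 501], [305.2, 345.0])]
expected mark [[283.89721566 181.37126911]]
```

>>> move_arm:
  rows:
    - [-0.12,0,-0.11,0,0,0,-1]
    - [-0.11,0,-0.11,0,0,0,-1]
    - [0,0,0,0,0,0,-1]
    - [0,0,0,0,0,0,-1]
    - [0,0,0,0,0,0,-1]
    - [0,0,0,0,0,0,-1]
    - [0,0,0,0,0,0,-1]
    - [0,0,0,0,0,0,-1]

```text
time: 16.82
tool_pos: [0.511, -0.067, 0.1759]
tool_rot: [-0.003, 0.024, 1.0, -0.001]
contact_force: [-2.4, -5.9, -3.4]
gripper_width: 0.291
grasp_force: 60.4
```

```bash
python3 -c "
from h import *
from plant import manip
rep([-.1125+.05565,.0935,.0424+.13435],90)
p=toW(manip.state()['tool_pos'])-[-.1117,.0929,.0424]; print('angle',np.degrees(2*np.arcsin(np.hypot(p[0],p[2])/.38)))
np.savez('e2.npz',**manip.grab_frame('top'))
a=dict(np.load('d_top.npz'))
f=dict(np.load('e2.npz'))
# bystanders: difference against the first top view, outside arm/washer
d=cv2.absdiff(f['img'],dict(np.load('top.npz'))['img']).max(2)
for n,(u,v) in dict(lever=(234,272),pen=(435,193),spanner=(440,147),tub=(181,252)).items(): print(n,(d[v-15:v+15,u-15:u+15]>50).mean().round(3))
# rim right part
g=cv2.GaussianBlur(cv2.cvtColor(f['img'],cv2.COLOR_BGR2GRAY),(0,0),.7).astype(np.float32); th=np.radians(np.arange(-180,0,3)); b=[]
e=dict(np.load('e_top.npz'))['img']; print('dish region change',(cv2.absdiff(f['img'],e)[140:190,365:400]>40).mean())
"
```

```text
t 16.8167 W [-56.3  92.7 175.9] toolshift cm [ 0.05  0.08 -0.08] turn [-0.1  -0.29 -0.05] F [-2.4 -5.9 -3.4] w 0.291 60.4
angle 44.71916131397921
lever 0.0
pen 0.0
spanner 0.0
tub 0.0
dish region change 0.0
```

```bash
python3 -c "
from plant import manip
print(manip.job_done())"
```

```text
the job is handed in; nothing more can be done
None
```

I slid the dish onto the ring, about 2–3 mm off centre, and raised the lid by its grip. I handed the job in at 16.8 s, with the fingers still holding the lid at about 44.7° as worked out from the arm's motion, not read against the red mark. The lever, pen, spanner and tub were unchanged in the top view; I didn't check the carton.

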